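# Set out the parts of a sensor around its assembly nest

### The arm

A 6-joint arm with a two-finger parallel gripper is mounted at the origin on the work surface. World frame = base frame: x ahead of the robot, y to its left, z up, the work surface at z = 0. Lengths are in mm, angles in degrees, forces in N, time in s.
With the tool pointing down it reaches from about 350 to 850 mm from the base axis. Payload 8.1 kg.
Tool frame: the origin (TCP) lies midway between the tips of the shut fingers; the grasp point (between the pads) lies 19 mm behind it; z points along the fingers, y is the line along which they close (so a half turn about z gives the same grasp; the last joint's range is limited). The gripper opens to 85 mm and grips with 20 to 120 N. Pads are 22 mm wide; open, the fingers measure 114 mm over their backs; the gripper's body (76 mm by 85 mm) begins 54 mm behind the grasp point. The pads swing forward as they close: fully open they stand 13 mm farther back than shut.
Start: joints at [-82.185, 7.471, 85.268, -0, 87.261, -4.893], TCP at [132.012, -585.302, 231.292] pointing down, gripper open.
Joint ranges: [-169.43, 169.43], [-51.17, 129.36], [1.28, 143.12], [-76.62, 256.62], [0, 156.53], [-152.29, 152.29]. Speed limits (degrees/s): [136.94, 136.94, 159.86, 180, 180, 180].

### API

Orientations are given as [roll, pitch, yaw] about the fixed x, y, z axes, in that order (R = Rz(yaw) Ry(pitch) Rx(roll)).
In Python, from bench import r gives the robot as it stands.
- The arm moves only by the tool apply_moves, never from a script. Its argument "steps" is a list of rows, each a list of 7 numbers: the opening, from -1 (shut) to 1 (fully open), then the shift along the tool's x, y, z in mm, then the turn, a rotation vector about the tool's x, y, z in units of 5 degrees (1.0 is 5 degrees). A call has exactly 8 rows; each row shifts and turns the commanded pose from where the row before left it, along the tool's axes as they then stand; what a row does not reach is not made up. A row lasts 1/10 s, in which the tool goes at most 50 mm and 8.59 degrees, less where a joint would pass 70% of its speed; a pose out of reach is approached as far as the arm can. A call is refused whole if a number of a shift passes 50 or a number of a turn 1, either way. A call with a gripper value outside its range is refused whole. The fingers move at their own pace and stop on an object; "squeeze" is the grip in N (left out, the last holds). Time passes only in rows, so rows that do not move let the fingers close, or fill a call up. It gives the time, the measured TCP pose, the force, the opening and the grip force at its end, in the units of the state.
- r.sense(): the state, without advancing time (a new reading comes with each control period).
- r.snapshot(name): name is "scene" or "top" or "wrist"; returns a dict with "color" (420x560x3 uint8, blue, green, red), "depth" (420x560 float32, mm along the optical axis (not along the pixel's ray), 0 where there is no reading), "mtx" (3x3 intrinsics, pixels), "dist" ([k1, k2, p1, p2, k3] as OpenCV has them; the pictures are not rectified), "T" (4x4, takes a point from camera to world coordinates); the wrist camera has in their place "hand_eye" (4x4, takes a point from camera to tool coordinates, whose origin is the TCP and whose axes are the flange's). Camera axes: x right, y down, z forward; pixel columns grow to the right and rows downward; lengths in mm; the calibration is good to about 2 mm. A picture is of the moment at which its call begins: read the wrist's pose just before it.
- r.hand_in(): hands the job in; it is judged then, once.
The state is a dict: "time": time; "joint_pos": joint angles; "qd": joint speeds; "joint_efforts": joint torques, N m; "tool_pos": TCP position; "tcp_rot": TCP orientation; "ft_force": force on the tool from outside, world axes, zero at the start; "wrist_torque": the same for the moment, N m; "finger_gap": finger opening in mm; "grip_force": force on a finger pad.
Only numpy, scipy, OpenCV 4.12 (cv2) and the standard library are available. Lean on these libraries where they do the work, as an engineer would, in place of code of your own. Each camera call takes 0.05 s, during which the arm holds its last target. There are 200 camera calls.

### The job

Set out the next sensor for assembly, in this order: sit the sensor body in the recess of the black nest; lay the wide ring flat on the body's shoulder, around its short cone; stand the coil former on the bench midway between the nest and the blue reel stand; and lay the cover, knob up, on the bench squarely behind the nest (on the side away from the robot, in line with the nest's middle), leaving a gap of about 25 mm to the nest's back edge. Leave the finished sensor, the small ring, the white bottle and the chip tray where they are, and let go of everything.

Things in the scene. Friction and masses are not known exactly. Their poses are not given: they have to be found in the camera images.
- sensor_body: The bare steel sensor body, round, loose, about 0.35 kg: flange 60 mm across and 8 mm high, above it a barrel 44 mm across up to a flat shoulder 30 mm above the underside (six dark bolt holes in the flange), and on the shoulder a short blunt cone 6 mm high (26 mm across at its foot, 18 at its top); 36 mm high in all. Origin: centre of the underside, z up. Grip it by the barrel.
- wide_ring: The wide aluminium ring, loose, about 60 g: 54 mm outside, 38 mm inside, 12 mm high, lying flat. It goes loosely around the cone of the sensor body. Origin: centre of the underside.
- coil_former: Empty black plastic coil former, loose, about 40 g: two square flanges 36 x 36 mm, 5 mm thick, with a round core between them, 30 mm high, standing upright with a small grey dot on top. Origin: centre of the underside; x and y axes square to the flange's sides. Any yaw will do at its place.
- cover: Aluminium cover, loose, about 0.12 kg: a disc 50 mm across and 8 mm thick with a round knob 22 mm across and 16 mm high on its middle (24 mm high in all). Origin: centre of the underside.
- nest: Black square assembly nest, fixed to the bench: 90 x 90 x 16 mm, with a round recess in its top, 70 mm across and 4 mm deep (its floor is a grey pad 12 mm above the bench). Its sides are nearly square to the robot (yaw up to 0.1 rad). Origin: centre of the underside, on the bench; x points to its back edge, away from the robot.
- reel_stand: Blue stand with a grey reel, fixed to the bench: foot 80 x 70 mm, 70 mm high in all. It stands to the left or to the right of the nest, in line with it along the nest's y axis, 300 mm from centre to centre. Origin: centre of the underside, on the bench.
- finished_sensor: A finished sensor, loose, not to be moved: like the sensor body below (flange 60 mm, barrel 44 mm) but 56 mm high, with a tapered top and a thin black upright connector stub 14 mm across in place of the shoulder and cone. Origin: centre of the underside.
- small_ring: The small aluminium ring, loose, not to be moved: 34 mm outside, 20 mm inside, 12 mm high; it is not the one wanted. Origin: centre of the underside.
- flux_bottle: White plastic bottle with a black cap, 36 mm across, 80 mm high, loose, standing at the back left; not to be moved. Origin: centre of the underside.
- chip_tray: Flat yellow card with a black tray of chips, 40 x 65 mm, 8 mm high, loose, lying behind the line from nest to reel stand; not to be moved. Origin: centre of the underside.
There are look-alikes about, which are no part of the job. Several things have the shape of the coil_former; the one meant has the colours described above. What is shaped like the reel_stand but purple is not meant.

How it is judged (in metres and radians):
On the way, in this order (a step that is already met when the one before it is completed fails the run):
1. the sensor body sits upright in the recess of the nest, released (horizontal distance between sensor_body and nest below 0.009 m and z of sensor_body in the frame of nest between 0.009 and 0.0155 m and angle between sensor_body's own z axis and vertical below 0.1 rad and linear speed of sensor_body below 0.02 m/s and contact force between the fingers and sensor_body below 0.05 N), for 0.2 s.
2. the wide ring lies flat on the shoulder of the sensor body, released (horizontal distance between wide_ring and sensor_body below 0.009 m and z of wide_ring in the frame of sensor_body between 0.027 and 0.034 m and angle between wide_ring's own z axis and vertical below 0.1 rad and linear speed of wide_ring below 0.02 m/s and contact force between the fingers and wide_ring below 0.05 N), for 0.2 s.
3. the coil former stands on the bench midway between the nest and the reel stand, released (horizontal distance between coil_former and nest below 0.165 m and horizontal distance between coil_former and reel_stand below 0.165 m and x of coil_former in the frame of nest between -0.015 and 0.015 m and height (world z) of coil_former below 0.004 m and angle between coil_former's own z axis and vertical below 0.1 rad and linear speed of coil_former below 0.02 m/s and contact force between the fingers and coil_former below 0.05 N), for 0.2 s.
4. the cover lies on the bench squarely behind the nest, released (x of cover in the frame of nest between 0.08 and 0.11 m and y of cover in the frame of nest between -0.015 and 0.015 m and height (world z) of cover below 0.004 m and angle between cover's own z axis and vertical below 0.1 rad and linear speed of cover below 0.02 m/s and contact force between the fingers and cover below 0.05 N), for 0.2 s.
At the end, for the whole second after the job is handed in: All upright, at rest: body in the recess, within 9 mm of its centre; ring down on the shoulder, within 9 mm of the axis; former on the bench within 15 mm of the midpoint of nest and stand; cover on the bench, gap 10 to 40 mm behind the nest, within 15 mm of its middle line; others moved under 15 mm (horizontal distance between sensor_body and nest below 0.009 m and z of sensor_body in the frame of nest between 0.009 and 0.0155 m and angle between each of sensor_body, wide_ring, coil_former, cover's own z axis and vertical below 0.1 rad and linear speed of each of sensor_body, wide_ring, coil_former, cover below 0.02 m/s and horizontal distance between wide_ring and sensor_body below 0.009 m and z of wide_ring in the frame of sensor_body between 0.027 and 0.034 m and horizontal distance between coil_former and nest below 0.165 m and horizontal distance between coil_former and reel_stand below 0.165 m and x of coil_former in the frame of nest between -0.015 and 0.015 m and height (world z) of each of coil_former, cover below 0.004 m and x of cover in the frame of nest between 0.08 and 0.11 m and y of cover in the frame of nest between -0.015 and 0.015 m); the robot touches nothing.
It fails at once if the finished sensor is moved by more than 15 mm (distance of finished_sensor from where it was at the start of the episode above 0.015 m).
It fails at once if the small ring is moved by more than 15 mm (distance of small_ring from where it was at the start of the episode above 0.015 m).
It fails at once if the white bottle is moved by more than 15 mm (distance of flux_bottle from where it was at the start of the episode above 0.015 m).
It fails at once if the chip tray is moved by more than 15 mm (distance of chip_tray from where it was at the start of the episode above 0.015 m).
It also fails if it takes over 115 s, if anything falls off the work surface, if the arm or the gripper's body presses on something with over 40 N, if the wrist force passes 120 N, or if a joint passes its speed limit or range.

## Working session

There is one attempt and no reset: what is moved stays moved. The work goes in short steps, Python scripts to look and compute and a tool call to move; the robot and the scene stay as the last step left them, time stands still between calls to the robot, and variables do not carry over. Pictures are saved under pics/ and viewed, at most 14 in all, crops included, and the job is handed in when it is done.

Besides the shell and the picture viewer there is one more tool, called after ">>>" as name(argument=value, ...), one argument or row to a line, values as JSON. apply_moves: Moves the arm, as the interface text tells. Its arguments: {"type":"object","properties":{"steps":{"type":"array"},"squeeze":{"type":"number"}},"required":["steps"]}

```bash
mkdir -p pics; ls; python3 - <<'E'
from bench import r
import cv2,pickle
print(r.sense())
for n in("scene","top"):
    s=r.snapshot(n); pickle.dump(s,open(n+".pkl","wb")); cv2.imwrite(f"pics/{n}0.png",s["color"])
    print(s["mtx"],s["dist"],s["T"])
E
```

```text
pics
{'time': 0.0, 'joint_pos': array([-8.21858887e+01,  7.51727039e+00,  8.53297316e+01, -2.00806468e-04,
        8.72606019e+01, -4.89302621e+00]), 'qd': array([ 0.0097319 ,  0.05924087,  0.0588278 ,  0.16416524, -0.07364538,
       -0.06479047]), 'joint_efforts': array([-2.15519399e-04, -5.69409370e+01, -5.00550413e+01, -2.38590437e-04,
        1.50835735e-02, -2.23425741e-05]), 'tool_pos': array([ 131.92649415, -584.75286652,  230.21754745]), 'tcp_rot': array([-1.79892771e+02, -8.97830513e-03,  1.27071388e+01]), 'ft_force': array([-0.00642775, -0.04582681, -0.19689904]), 'wrist_torque': array([-0.0432963 , -0.06832265, -0.03025041]), 'grip_force': 0.0, 'finger_gap': 85.05774062788974}
[[538.40691011   0.         284.59093366]
 [  0.         538.40691011 207.20846801]
 [  0.           0.           1.        ]] [-0.04026344  0.          0.          0.          0.        ] [[-1.25314314e-01  7.71114686e-01 -6.24242312e-01  1.21965818e+03]
 [ 9.92116539e-01  9.80632182e-02 -7.80280586e-02  6.86765131e+01]
 [ 1.04662820e-03 -6.29099155e-01 -7.77324358e-01  8.78661327e+02]
 [ 0.00000000e+00  0.00000000e+00  0.00000000e+00  1.00000000e+00]]
[[463.69855684   0.         283.96389415]
 [  0.         463.69855684 203.99129215]
 [  0.           0.           1.        ]] [-0.03071656  0.          0.          0.          0.        ] [[-1.44184812e-02 -9.87824670e-01  1.54901673e-01  4.04207273e+02]
 [-9.99891532e-01  1.37787323e-02 -5.20294951e-03 -1.96798291e+00]
 [ 3.00525318e-03 -1.54959890e-01 -9.87916191e-01  9.94098020e+02]
 [ 0.00000000e+00  0.00000000e+00  0.00000000e+00  1.00000000e+00]]
```

View pics/top0.png

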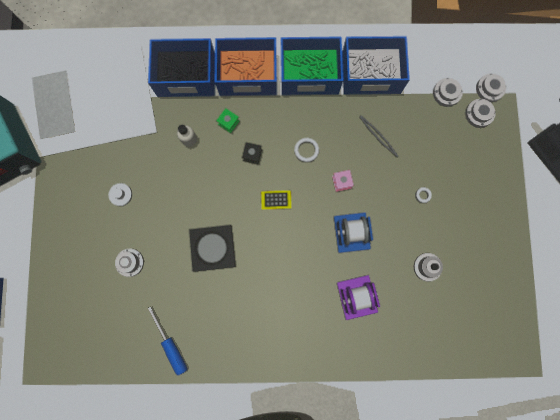

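View pics/scene0.png

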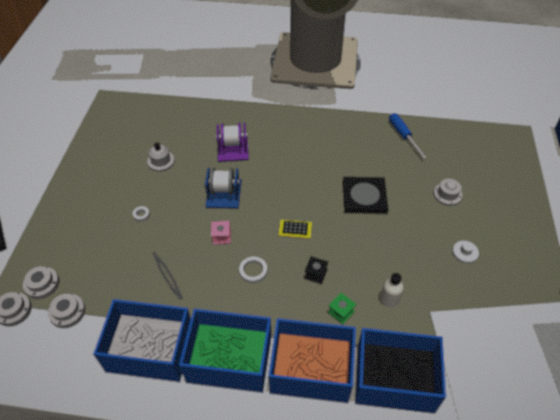

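Top picture: the sensor body is at (128,262), with shoulder and cone; the finished one at (428,267) has a black stub, and three more stand off the mat at the upper right. The wide ring is at (306,150) and the small ring at (424,195). Of the former shapes, black (252,153), green (228,120) and pink (343,181), the black one with the grey dot fits. The cover is at (120,194), the nest at (212,248), the blue stand at (353,232) (purple one at (358,297)), the tray at (276,200) and the bottle at (186,132).

```bash
cat > h.py <<'E'
import numpy as np,cv2,pickle
from scipy.optimize import least_squares
from scipy.spatial.transform import Rotation as Ro
def cloud(s,T=None):
    T=s["T"] if T is None else T
    h,w=s["depth"].shape
    g=np.stack(np.meshgrid(np.arange(w),np.arange(h)),-1).reshape(-1,1,2).astype(np.float32)
    n=cv2.undistortPoints(g,s["mtx"],np.array(s["dist"])).reshape(h,w,2)
    d=s["depth"][...,None]
    P=np.concatenate([n*d,d],-1)@T[:3,:3].T+T[:3,3]
    P[s["depth"]<=0]=np.nan
    return P
def circ(p,R=None):
    c=p.mean(0)
    q=least_squares(lambda v:np.hypot(*(p-v[:2]).T)-v[2],[*c,20],loss="soft_l1").x
    return q
def ray(s,u,v,z):
    n=cv2.undistortPoints(np.array([[[u,v]]],np.float32),s["mtx"],np.array(s["dist"])).ravel()
    d=s["T"][:3,:3]@[*n,1]; o=s["T"][:3,3]
    return o+d*(z-o[2])/d[2]
E
python3 - <<'E'
from h import *
s=pickle.load(open("top.pkl","rb")); P=cloud(s)
O=dict(body=(128,262,22),ring=(306,150,18),former=(252,153,15),cover=(120,194,16),nest=(212,248,32),stand=(353,232,28),fin=(428,267,18),small=(424,195,12),bottle=(186,132,16),tray=(276,200,22))
for k,(u,v,w) in O.items():
    Q=P[v-w:v+w,u-w:u+w].reshape(-1,3); Q=Q[np.isfinite(Q[:,0])]
    bz=np.median(Q[Q[:,2]<4,2]) if (Q[:,2]<4).any() else np.nan
    H=Q[Q[:,2]>bz+4]
    hu=cv2.convexHull(H[:,:2].astype(np.float32))
    (c,r)=cv2.minEnclosingCircle(hu); rc=cv2.minAreaRect(hu)
    print(k,"n",len(H),"bench z %.1f"%bz,"zpct",np.percentile(H[:,2],[10,50,90,99]).round(1),"mec",np.round(c,1),round(r,1),"rect",np.round(rc[0],1),np.round(rc[1],1),round(rc[2],1))
for k,lo,hi in(("body",26,34),("cover",18,28),("former",26,34),("ring",9,15),("nest",13,20)):
    u,v,w=O[k];Q=P[v-w:v+w,u-w:u+w].reshape(-1,3);H=Q[(Q[:,2]>lo)&(Q[:,2]<hi)]
    rc=cv2.minAreaRect(H[:,:2].astype(np.float32)); print(k,len(H),H.mean(0).round(1),np.round(rc[0],1),np.round(rc[1],1),round(rc[2],1))
c=s["color"]; t=[cv2.resize(c[v-22:v+22,u-22:u+22],(200,200),interpolation=2) for u,v in((128,262),(428,267),(306,150),(424,195),(252,153),(120,194),(212,248),(353,232))]
cv2.imwrite("pics/m1.png",np.vstack([np.hstack(t[:4]),np.hstack(t[4:])]))
E
```

```text
body n 652 bench z 0.7 zpct [ 6.4 28.4 34.7 38.3] mec [442.6 327.9] 58.0 rect [438.5 325.8] [81.9 93.8] 5.8
ring n 272 bench z 0.3 zpct [ 6.2 11.1 13.5 15.6] mec [678.3 -56.6] 47.8 rect [676.  -58.6] [69.  74.6] 85.3
former n 317 bench z 0.2 zpct [ 6.8 29.4 31.8 33.7] mec [679.9  61.9] 34.1 rect [680.5  60.8] [54.8 61.8] 68.8
cover n 397 bench z 0.4 zpct [ 5.9  8.7 23.5 26.1] mec [583.9 344. ] 37.8 rect [587.9 347.2] [52.7 67.5] 79.8
nest n 1856 bench z 0.6 zpct [10.9 14.3 17.5 19.5] mec [467.2 148. ] 94.2 rect [467.2 148. ] [134.9 131.7] 89.3
stand n 1319 bench z 0.5 zpct [ 6.7 49.3 64.9 71. ] mec [ 501.4 -145.1] 73.0 rect [ 497.7 -153.2] [118.5 112.3] 87.9
fin n 640 bench z 0.4 zpct [ 6.9 34.4 43.9 57.2] mec [ 410.7 -314.9] 40.7 rect [ 420.9 -314.7] [75.3 60.6] 77.9
small n 140 bench z 0.4 zpct [ 6.6 10.6 13.2 15.2] mec [ 576.6 -312.4] 26.5 rect [ 578.1 -311.4] [33.2 51.6] 57.4
bottle n 343 bench z 0.3 zpct [14.8 51.5 78.9 82.4] mec [729.9 205.5] 41.7 rect [725.1 206.4] [59.5 71.6] 89.0
tray n 380 bench z 0.8 zpct [ 5.2  6.9  9.1 10.9] mec [567.7  11.2] 54.0 rect [564.7   3.3] [85.  85.4] 75.0
body 284 [438.6 322.9  30.3] [439.  323.9] [43.1 42.9] 35.5
cover 90 [584.3 348.8  23.1] [584.1 348.9] [20.2 21.1] 2.1
former 273 [669.3  62.   29.7] [669.7  62.4] [36.3 36.4] 77.5
ring 205 [677.4 -55.8  11.6] [677.7 -56. ] [50.5 54. ] 88.3
nest 1250 [467.5 147.   15.6] [467.9 146.3] [90.2 90.1] 6.0
```

View pics/m1.png

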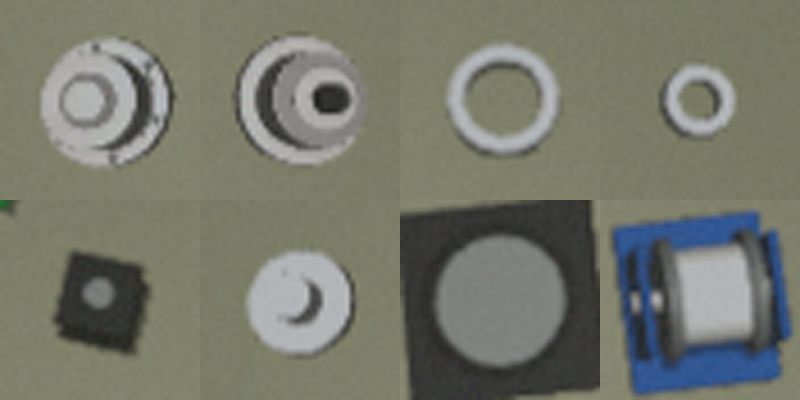

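The enlarged crops confirm each one: the body shows a cone on its shoulder, the former is black with a grey dot, the wide ring is plainly larger than the small one, and the stand is blue. Heights and sizes agree with the description (30, 12, 30 and 24 mm; nest 90.2 mm). Nest is at (467.7,146.7) with yaw about 5.5°, so the former goes to (482,-3) and the cover to (562,156). Next I plan the move to the body.

```bash
cat > plan.py <<'E'
# usage: plan.py yaw x,y,z [x,y,z...]  : works out rows (shift x,y,z, turn z) to the target from the present pose
import sys,numpy as np
from bench import r
s=r.sense(); p=np.array(s["tool_pos"]); R=s["tcp_rot"]; yaw=R[2]
print("now",p.round(1),np.round(R,1),"gap",round(s["finger_gap"],1),"F",np.round(s["ft_force"],1))
ty=float(sys.argv[1]); step=48; i=0
for w in sys.argv[2:]:
    w=np.array([float(a) for a in w.split(",")]); n=max(1,int(np.ceil(np.linalg.norm(w-p)/step)))
    for k in range(n,0,-1):
        d=(w-p)/k; c,sn=np.cos(np.radians(yaw)),np.sin(np.radians(yaw))
        t=np.round([c*d[0]+sn*d[1],sn*d[0]-c*d[1],-d[2]],1 if n<3 else 0)
        p=p+[c*t[0]+sn*t[1],sn*t[0]-c*t[1],-t[2]]
        a=np.clip((ty-yaw)/5,-1,1); a=np.round(a,2); yaw+=5*a
        print([*map(float,t),0,0,float(-a)], end="\n" if i%8!=7 else "\n--\n"); i+=1
print("end",p.round(1),round(yaw,1))
E
python3 plan.py 77.5 480,-330,230 540,0,200 439,323,120
```

```text
now [ 132.  -584.8  230.4] [-179.9   -0.    12.7] gap 85.3 F [ 0.4 -0.3 -0.3]
[44.0, -19.0, 0.0, 0, 0, -1.0]
[45.0, -15.0, 0.0, 0, 0, -1.0]
[47.0, -11.0, 0.0, 0, 0, -1.0]
[47.0, -7.0, 0.0, 0, 0, -1.0]
[48.0, -3.0, 0.0, 0, 0, -1.0]
[48.0, 1.0, 0.0, 0, 0, -1.0]
[48.0, 5.0, 0.0, 0, 0, -1.0]
[47.0, 10.0, 0.0, 0, 0, -1.0]
--
[46.0, 13.0, 0.0, 0, 0, -1.0]
[39.0, -16.0, 4.0, 0, 0, -1.0]
[40.0, -12.0, 4.0, 0, 0, -1.0]
[41.0, -9.0, 4.0, 0, 0, -1.0]
[42.0, -5.0, 4.0, 0, 0, -0.96]
[42.0, -1.0, 4.0, 0, 0, 0.0]
[42.0, -2.0, 3.0, 0, 0, 0.0]
[41.0, -1.0, 4.0, 0, 0, 0.0]
--
[42.0, -2.0, 3.0, 0, 0, 0.0]
[37.0, -21.0, 10.0, 0, 0, 0.0]
[37.0, -21.0, 10.0, 0, 0, 0.0]
[37.0, -21.0, 10.0, 0, 0, 0.0]
[36.0, -21.0, 10.0, 0, 0, 0.0]
[37.0, -21.0, 10.0, 0, 0, 0.0]
[36.0, -21.0, 10.0, 0, 0, 0.0]
[37.0, -21.0, 10.0, 0, 0, 0.0]
--
[36.0, -21.0, 10.0, 0, 0, 0.0]
end [439.2 322.7 120.4] 77.5
```

>>> apply_moves(
  steps=[
    [1, 44, -19, 0, 0, 0, -1],
    [1, 45, -15, 0, 0, 0, -1],
    [1, 47, -11, 0, 0, 0, -1],
    [1, 47, -7, 0, 0, 0, -1],
    [1, 48, -3, 0, 0, 0, -1],
    [1, 48, 1, 0, 0, 0, -1],
    [1, 48, 5, 0, 0, 0, -1],
    [1, 47, 10, 0, 0, 0, -1],
  ],
  squeeze=40,
)

```text
time: 0.9
tool_pos: [442.7, -357.2, 230.9]
tcp_rot: [-180.0, -0.0, 52.9]
ft_force: [0.6, -0.1, -0.1]
finger_gap: 85.6
grip_force: 0.0
```

>>> apply_moves(
  steps=[
    [1, 46, 13, 0, 0, 0, -1],
    [1, 39, -16, 4, 0, 0, -1],
    [1, 40, -12, 4, 0, 0, -1],
    [1, 41, -9, 4, 0, 0, -1],
    [1, 42, -5, 4, 0, 0, -1],
    [1, 42, -1, 4, 0, 0, 0],
    [1, 42, -2, 3, 0, 0, 0],
    [1, 41, -1, 4, 0, 0, 0],
  ],
)

```text
time: 1.7
tool_pos: [532.2, -39.8, 203.9]
tcp_rot: [-180.0, -0.0, 77.7]
ft_force: [0.9, 0.0, 0.4]
finger_gap: 85.4
grip_force: 0.0
```

>>> apply_moves(
  steps=[
    [1, 42, -2, 3, 0, 0, 0],
    [1, 37, -21, 10, 0, 0, 0],
    [1, 37, -21, 10, 0, 0, 0],
    [1, 37, -21, 10, 0, 0, 0],
    [1, 36, -21, 10, 0, 0, 0],
    [1, 37, -21, 10, 0, 0, 0],
    [1, 36, -21, 10, 0, 0, 0],
    [1, 37, -21, 10, 0, 0, 0],
  ],
)

```text
time: 2.5
tool_pos: [449.4, 283.6, 130.6]
tcp_rot: [-180.0, 0.0, 77.7]
ft_force: [1.5, 0.1, 0.5]
finger_gap: 85.1
grip_force: 0.0
```

```bash
python3 plan.py 77.5 439,323,120 439,323,9
```

```text
now [449.4 283.6 130.6] [-180.     0.    77.7] gap 85.1 F [1.5 0.1 0.5]
[36.2, -18.5, 10.6, 0, 0, 0.04]
[0.0, -0.0, 37.0, 0, 0, 0.0]
[0.0, -0.0, 37.0, 0, 0, 0.0]
[0.0, -0.0, 37.0, 0, 0, 0.0]
end [439.  322.9   9. ] 77.5
```

>>> apply_moves(
  steps=[
    [1, 36, -18.5, 10.5, 0, 0, 0],
    [1, 0, 0, 37, 0, 0, 0],
    [1, 0, 0, 37, 0, 0, 0],
    [1, 0, 0, 25, 0, 0, 0],
    [1, 0, 0, 12, 0, 0, 0],
    [1, 0, 0, 0, 0, 0, 0],
    [-1, 0, 0, 0, 0, 0, 0],
    [-1, 0, 0, 0, 0, 0, 0],
  ],
)

```text
time: 3.3
tool_pos: [441.5, 322.1, 11.8]
tcp_rot: [179.9, -0.1, 77.7]
ft_force: [-0.7, -0.2, -0.6]
finger_gap: 59.4
grip_force: 0.0
```

>>> apply_moves(
  steps=[
    [-1, 0, 0, 0, 0, 0, 0],
    [-1, 0, 0, 0, 0, 0, 0],
    [-1, 0, 0, 0, 0, 0, 0],
    [-1, 0, 0, 0, 0, 0, 0],
    [-1, 0, 0, 0, 0, 0, 0],
    [-1, 0, 0, 0, 0, 0, 0],
    [-1, 0, 0, 0, 0, 0, 0],
    [-1, 0, 0, 0, 0, 0, 0],
  ],
)

```text
time: 4.1
tool_pos: [441.3, 322.1, 11.8]
tcp_rot: [179.9, -0.1, 77.7]
ft_force: [-2.3, -1.2, 5.7]
finger_gap: 42.0
grip_force: 40.0
```

```bash
python3 plan.py 77.5 439,323,69; python3 plan.py 77.5 439,323,69 467.7,146.7,69 467.7,146.7,25 467.7,146.7,21.5
```

```text
now [441.3 322.1  11.8] [ 1.799e+02 -1.000e-01  7.770e+01] gap 42.0 F [-2.3 -1.2  5.7]
[0.2, -1.2, -28.6, 0, 0, 0.04]
[0.2, -1.2, -28.6, 0, 0, 0.0]
end [439. 323.  69.] 77.5
now [441.3 322.1  11.8] [ 1.799e+02 -1.000e-01  7.770e+01] gap 42.0 F [-2.3 -1.2  5.7]
[0.2, -1.2, -28.6, 0, 0, 0.04]
[0.2, -1.2, -28.6, 0, 0, 0.0]
[-41.0, 17.0, 0.0, 0, 0, 0.0]
[-42.0, 16.0, 0.0, 0, 0, 0.0]
[-41.0, 17.0, 0.0, 0, 0, 0.0]
[-42.0, 16.0, 0.0, 0, 0, 0.0]
[0.1, 0.2, 44.0, 0, 0, 0.0]
[-0.0, -0.0, 3.5, 0, 0, 0.0]
--
end [467.7 146.7  21.5] 77.5
```

>>> apply_moves(
  steps=[
    [-1, 0, 0, -20, 0, 0, 0],
    [-1, 0, 0, -30, 0, 0, 0],
    [-1, 0, 0, -15, 0, 0, 0],
    [-1, -41, 17, 0, 0, 0, 0],
    [-1, -42, 16, 0, 0, 0, 0],
    [-1, -41, 17, 0, 0, 0, 0],
    [-1, -42, 16, 0, 0, 0, 0],
    [-1, 0, 0, 0, 0, 0, 0],
  ],
)

```text
time: 4.9
tool_pos: [469.9, 140.4, 74.9]
tcp_rot: [179.9, 0.1, 77.4]
ft_force: [0.1, 0.8, -2.8]
finger_gap: 41.7
grip_force: 42.1
```

>>> apply_moves(
  steps=[
    [-1, 0, 0, 0, 0, 0, 0],
    [-1, 0, 0, 0, 0, 0, 0],
    [-1, 0, 0, 0, 0, 0, 0],
    [-1, 0, 0, 0, 0, 0, 0],
    [-1, 0, 0, 0, 0, 0, 0],
    [-1, 0, 0, 0, 0, 0, 0],
    [-1, 0, 0, 0, 0, 0, 0],
    [-1, 0, 0, 0, 0, 0, 0],
  ],
)

```text
time: 5.7
tool_pos: [469.2, 145.2, 74.8]
tcp_rot: [-180.0, 0.0, 77.7]
ft_force: [0.4, 0.3, -3.3]
finger_gap: 42.1
grip_force: 42.1
```

```bash
python3 - <<'E'
from h import *; from bench import r
st=r.sense(); s=r.snapshot("wrist"); t=r.snapshot("top"); print(st["tool_pos"],st["tcp_rot"],s["hand_eye"].round(3))
c=t["color"]; cv2.imwrite("pics/lift.png",np.hstack([s["color"][:, :400],cv2.resize(c[180:310,150:275],(400,420),interpolation=2)]))
E
python3 plan.py 77.5 467.7,146.7,80
```

```text
[469.18188546 145.20832889  74.78233231] [-1.79998738e+02  2.18457858e-03  7.77189893e+01] [[ 1.00000e-03 -9.57000e-01 -2.90000e-01  7.34080e+01]
 [ 1.00000e+00  1.00000e-03 -1.00000e-03  6.35000e-01]
 [ 1.00000e-03 -2.90000e-01  9.57000e-01 -1.43114e+02]
 [ 0.00000e+00  0.00000e+00  0.00000e+00  1.00000e+00]]
now [469.2 145.1  74.8] [-180.    -0.    77.7] gap 42.0 F [-0.1  0.7 -3.8]
[1.2, -1.8, -5.2, 0, 0, 0.04]
end [467.7 146.7  80. ] 77.5
```

View pics/lift.png

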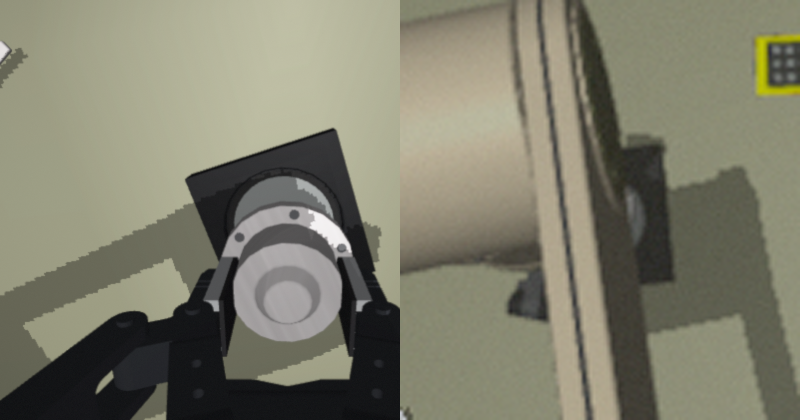

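Body held by the barrel at wrist (288,300), over the nest at about (280,220). I'll use the wrist depth to find the body's offset in the tool and check the nest.

```bash
cat >> h.py <<'E'
def wrist(r):
    st=r.sense(); s=r.snapshot("wrist"); T=np.eye(4); T[:3,:3]=Ro.from_euler("xyz",st["tcp_rot"],degrees=True).as_matrix(); T[:3,3]=st["tool_pos"]
    s["T"]=T@s["hand_eye"]; return st,s,cloud(s)
E
python3 - <<'E'
from h import *; from bench import r
st,s,P=wrist(r); p=st["tool_pos"]
Q=P.reshape(-1,3); Q=Q[np.isfinite(Q[:,0])]
D=np.hypot(*(Q[:,:2]-p[:2]).T)
for lo,hi in((98,103),(89,97)):
    H=Q[(Q[:,2]>lo)&(Q[:,2]<hi)&(D<28)]; print(lo,len(H),np.round(np.median(H,0),1),[np.round(x,1) for x in cv2.minEnclosingCircle(H[:,:2].astype(np.float32))])
print(np.histogram(Q[(D<25),2],np.arange(60,110,3)))
H=Q[(Q[:,2]>13)&(Q[:,2]<19)&(D<75)]; hu=cv2.minAreaRect(H[:,:2].astype(np.float32)); print(len(H),hu)
H=Q[(Q[:,2]>-5)&(Q[:,2]<6)];print("bench",np.median(H[:,2]))
E
```

```text
98 2292 [469.9 146.7  99.3] [array([470. , 148.8]), np.float64(26.8)]
89 7311 [471.1 150.6  93.4] [array([470.2, 149.4]), np.float64(26.6)]
(array([   0,    0,    0,  848,  347,  219,  238,  274,  293,  324, 1765,
       4975, 1291, 1432,  197,  208]), array([ 60,  63,  66,  69,  72,  75,  78,  81,  84,  87,  90,  93,  96,
        99, 102, 105, 108]))
9122 ((467.5379638671875, 145.9980010986328), (90.49060821533203, 90.14668273925781), 5.706028461456299)
bench 1.1215986621716496
```

>>> apply_moves(
  steps=[
    [-1, -0.9, -2, 15, 0, 0, 0],
    [-1, 0, 0, 15, 0, 0, 0],
    [-1, 0, 0, 10, 0, 0, 0],
    [-1, 0, 0, 5, 0, 0, 0],
    [-1, 0, 0, 3, 0, 0, 0],
    [-1, 0, 0, 1, 0, 0, 0],
    [-1, 0, 0, 0, 0, 0, 0],
    [-1, 0, 0, 0, 0, 0, 0],
  ],
)

```text
time: 6.65
tool_pos: [467.6, 144.8, 26.3]
tcp_rot: [180.0, -0.0, 77.7]
ft_force: [-0.6, 0.0, -3.3]
finger_gap: 41.5
grip_force: 42.2
```

>>> apply_moves(
  steps=[
    [-1, 0, 0, 1, 0, 0, 0],
    [-1, 0, 0, 0.7, 0, 0, 0],
    [-1, 0, 0, 0.5, 0, 0, 0],
    [-1, 0, 0, 0, 0, 0, 0],
    [-1, 0, 0, 0, 0, 0, 0],
    [-1, 0, 0, 0, 0, 0, 0],
    [-1, 0, 0, 0, 0, 0, 0],
    [-1, 0, 0, 0, 0, 0, 0],
  ],
)

```text
time: 7.45
tool_pos: [467.2, 144.7, 23.9]
tcp_rot: [180.0, -0.0, 77.7]
ft_force: [-3.2, -0.4, 4.2]
finger_gap: 41.3
grip_force: 42.9
```

Contact at the floor (upward force). Release and rise.

>>> apply_moves(
  steps=[
    [1, 0, 0, 0, 0, 0, 0],
    [1, 0, 0, 0, 0, 0, 0],
    [1, 0, 0, 0, 0, 0, 0],
    [1, 0, 0, 0, 0, 0, 0],
    [1, 0, 0, 0, 0, 0, 0],
    [1, 0, 0, -10, 0, 0, 0],
    [1, 0, 0, -40, 0, 0, 0],
    [1, 0, 0, -50, 0, 0, 0],
  ],
)

```text
time: 8.25
tool_pos: [464.8, 144.2, 123.0]
tcp_rot: [-179.7, 0.1, 77.7]
ft_force: [0.6, 1.1, -0.3]
finger_gap: 85.4
grip_force: 0.0
```

```bash
python3 - <<'E'
from h import *; from bench import r
st,s,P=wrist(r); print(st["tool_pos"],st["finger_gap"])
Q=P.reshape(-1,3); Q=Q[np.isfinite(Q[:,0])]
D=np.hypot(*(Q[:,:2]-[467.5,146.3]).T)
for lo,hi in((46,51),(39,45),(17.5,23)):
    H=Q[(Q[:,2]>lo)&(Q[:,2]<hi)&(D<35)]; print(lo,len(H),np.round(np.median(H,0),1),cv2.minEnclosingCircle(H[:,:2].astype(np.float32)))
H=Q[(Q[:,2]>40)&(Q[:,2]<44)&(D<25)]; A=np.c_[H[:,:2]-[467,146],np.ones(len(H))]; print("plane",np.linalg.lstsq(A,H[:,2],rcond=None)[0])
E
python3 plan.py 77.5 677.5,-56,120
```

```text
[464.8473932  144.20043095 122.95125366] 85.41782055319031
46 805 [468.  145.7  48.1] ((468.09149169921875, 145.28201293945312), 11.315131187438965)
39 2473 [468.5 147.8  42.5] ((468.00445556640625, 144.78968811035156), 22.09309959411621)
17.5 1696 [472.8 160.3  20.4] ((467.7619934082031, 144.8873291015625), 30.074634552001953)
plane [-2.41348112e-03 -2.53061283e-03  4.24154318e+01]
now [470.8 145.5 134.1] [179.5  -0.2  77.7] gap 85.2 F [5.5 1.3 7.4]
[-22.0, 35.0, 2.0, 0, 0, 0.04]
[-22.0, 35.0, 2.0, 0, 0, 0.0]
[-22.0, 35.0, 2.0, 0, 0, 0.0]
[-22.0, 35.0, 2.0, 0, 0, 0.0]
[-21.0, 35.0, 2.0, 0, 0, 0.0]
[-22.0, 35.0, 2.0, 0, 0, 0.0]
[-21.0, 35.0, 2.0, 0, 0, 0.0]
end [677.3 -55.8 120.1] 77.5
```

Body sits flat at (467.9,145.1), with underside near 12.4 mm. Now the ring.

>>> apply_moves(
  steps=[
    [1, -22, 35, 2, 0, 0, 0],
    [1, -22, 35, 2, 0, 0, 0],
    [1, -22, 35, 2, 0, 0, 0],
    [1, -22, 35, 2, 0, 0, 0],
    [1, -21, 35, 2, 0, 0, 0],
    [1, -22, 35, 2, 0, 0, 0],
    [1, -21, 35, 2, 0, 0, 0],
    [1, 0, 0, 0, 0, 0, 0],
  ],
)

```text
time: 9.1
tool_pos: [676.1, -60.1, 108.8]
tcp_rot: [180.0, 0.1, 77.5]
ft_force: [-1.6, 0.8, -0.2]
finger_gap: 85.4
grip_force: 0.0
```

>>> apply_moves(
  steps=[
    [1, 0, 0, 0, 0, 0, 0],
    [1, 0, 0, 0, 0, 0, 0],
    [1, 0, 0, 0, 0, 0, 0],
    [1, 0, 0, 0, 0, 0, 0],
    [1, 0, 0, 0, 0, 0, 0],
    [1, 0, 0, 0, 0, 0, 0],
    [1, 0, 0, 0, 0, 0, 0],
    [1, 0, 0, 0, 0, 0, 0],
  ],
)

```text
time: 9.9
tool_pos: [674.1, -56.0, 109.6]
tcp_rot: [180.0, 0.0, 77.7]
ft_force: [0.1, 0.6, 0.1]
finger_gap: 85.2
grip_force: 0.0
```

```bash
python3 - <<'E'
from h import *; from bench import r
st,s,P=wrist(r); print(st["tool_pos"])
Q=P.reshape(-1,3); Q=Q[np.isfinite(Q[:,0])]
D=np.hypot(*(Q[:,:2]-[677.5,-56]).T)
H=Q[(Q[:,2]>9)&(Q[:,2]<16)&(D<45)]; print(len(H),np.round(np.median(H,0),1),cv2.minEnclosingCircle(H[:,:2].astype(np.float32)))
E
python3 plan.py 77.5 677.5,-56,0
```

```text
[674.05471683 -55.9782195  109.63262367]
2258 [680.5 -57.1  12.2] ((680.1536865234375, -58.90585708618164), 26.957473754882812)
now [674.1 -56.  109.6] [-180.    -0.    77.7] gap 85.6 F [-0.8  0.8  0.5]
[0.0, 1.0, 37.0, 0, 0, 0.04]
[0.0, 1.0, 36.0, 0, 0, 0.0]
[1.0, 1.0, 37.0, 0, 0, 0.0]
end [ 6.772e+02 -5.560e+01 -4.000e-01] 77.5
```

>>> apply_moves(
  steps=[
    [1, -1.2, 6.3, 20, 0, 0, 0],
    [1, 0, 0, 35, 0, 0, 0],
    [1, 0, 0, 30, 0, 0, 0],
    [1, 0, 0, 15, 0, 0, 0],
    [1, 0, 0, 7, 0, 0, 0],
    [1, 0, 0, 0, 0, 0, 0],
    [1, 0, 0, 0, 0, 0, 0],
    [1, 0, 0, 0, 0, 0, 0],
  ],
)

```text
time: 10.75
tool_pos: [681.6, -58.8, 4.8]
tcp_rot: [179.8, -0.0, 77.7]
ft_force: [-0.1, -0.9, 0.4]
finger_gap: 85.8
grip_force: 0.0
```

>>> apply_moves(
  steps=[
    [1, 0, 0, 3, 0, 0, 0],
    [-1, 0, 0, 0, 0, 0, 0],
    [-1, 0, 0, 0, 0, 0, 0],
    [-1, 0, 0, 0, 0, 0, 0],
    [-1, 0, 0, 0, 0, 0, 0],
    [-1, 0, 0, 0, 0, 0, 0],
    [-1, 0, 0, 0, 0, 0, 0],
    [-1, 0, 0, 0, 0, 0, 0],
  ],
)

```text
time: 11.55
tool_pos: [680.4, -58.6, 0.0]
tcp_rot: [180.0, -0.0, 77.7]
ft_force: [-0.2, 0.4, 4.5]
finger_gap: 51.7
grip_force: 42.5
```

>>> apply_moves(
  steps=[
    [-1, 0, 0, -20, 0, 0, 0],
    [-1, 0, 0, -40, 0, 0, 0],
    [-1, 0, 0, -40, 0, 0, 0],
    [-1, 22, -36, 0, 0, 0, 0],
    [-1, 22, -36, 0, 0, 0, 0],
    [-1, 22, -36, 0, 0, 0, 0],
    [-1, 22, -36, 0, 0, 0, 0],
    [-1, 22, -36, 0, 0, 0, 0],
  ],
)

```text
time: 12.35
tool_pos: [525.6, 88.2, 98.8]
tcp_rot: [-179.9, 0.0, 77.7]
ft_force: [0.5, -0.1, 0.0]
finger_gap: 51.2
grip_force: 42.1
```

>>> apply_moves(
  steps=[
    [-1, 22, -36, 0, 0, 0, 0],
    [-1, 22, -35, 0, 0, 0, 0],
    [-1, 0, 0, 0, 0, 0, 0],
    [-1, 0, 0, 0, 0, 0, 0],
    [-1, 0, 0, 0, 0, 0, 0],
    [-1, 0, 0, 0, 0, 0, 0],
    [-1, 0, 0, 0, 0, 0, 0],
    [-1, 0, 0, 0, 0, 0, 0],
  ],
)

```text
time: 13.15
tool_pos: [467.9, 144.8, 99.5]
tcp_rot: [-180.0, 0.0, 77.6]
ft_force: [0.3, -0.8, -0.7]
finger_gap: 51.2
grip_force: 42.1
```

```bash
python3 - <<'E'
from h import *; from bench import r
st,s,P=wrist(r); p=st["tool_pos"]; print(p,st["finger_gap"])
cv2.imwrite("pics/ring1.png",s["color"])
Q=P.reshape(-1,3); Q=Q[np.isfinite(Q[:,0])]
D=np.hypot(*(Q[:,:2]-p[:2]).T)
m=(np.abs(Q[:,2]-p[2]-12)<3)&(D<29)
H=Q[m]; q=H[:,:2]; print(len(H),np.median(H,0),cv2.minEnclosingCircle(q.astype(np.float32)))
A=np.c_[q-p[:2],np.ones(len(H))]; print("tilt",np.linalg.lstsq(A,H[:,2],rcond=None)[0])
H=Q[(Q[:,2]>46)&(Q[:,2]<51)&(np.hypot(*(Q[:,:2]-[468,145]).T)<20)]; print(len(H),np.median(H,0),cv2.minEnclosingCircle(H[:,:2].astype(np.float32)) if len(H) else 0)
E
python3 plan.py 77.7 467.9,145.1,110
```

```text
[467.91177452 144.82617621  99.49177873] 51.15483555621932
6641 [468.97624492 147.01108599 111.76333263] ((467.91387939453125, 144.97720336914062), 28.914752960205078)
tilt [-1.21894634e-03 -8.95447711e-04  1.11634262e+02]
138 [468.3912909  153.25635747  47.36426455] ((467.9828796386719, 145.61178588867188), 10.941943168640137)
now [467.8 144.9  99.5] [-180.     0.    77.7] gap 51.4 F [ 0.3 -0.1 -0.3]
[0.2, 0.0, -10.5, 0, 0, -0.01]
end [467.9 145.1 110. ] 77.7
```

View pics/ring1.png

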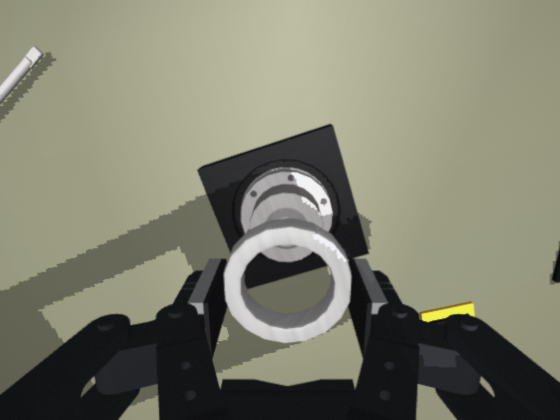

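Ring held level at (287,283), aligned with the body at (288,210) below. Underside is about TCP height, so lower to about 42.

>>> apply_moves(
  steps=[
    [-1, 0, 0, 15, 0, 0, 0],
    [-1, 0, 0, 20, 0, 0, 0],
    [-1, 0, 0, 12, 0, 0, 0],
    [-1, 0, 0, 6, 0, 0, 0],
    [-1, 0, 0, 2, 0, 0, 0],
    [-1, 0, 0, 0, 0, 0, 0],
    [-1, 0, 0, 0, 0, 0, 0],
    [-1, 0, 0, 0, 0, 0, 0],
  ],
)

```text
time: 14.0
tool_pos: [468.2, 145.5, 45.4]
tcp_rot: [179.9, -0.0, 77.7]
ft_force: [-0.2, -0.5, -1.4]
finger_gap: 51.5
grip_force: 42.1
```

>>> apply_moves(
  steps=[
    [-1, 0, 0, 1, 0, 0, 0],
    [-1, 0, 0, 1, 0, 0, 0],
    [-1, 0, 0, 0.6, 0, 0, 0],
    [-1, 0, 0, 0, 0, 0, 0],
    [-1, 0, 0, 0, 0, 0, 0],
    [-1, 0, 0, 0, 0, 0, 0],
    [-1, 0, 0, 0, 0, 0, 0],
    [-1, 0, 0, 0, 0, 0, 0],
  ],
)

```text
time: 14.8
tool_pos: [467.5, 145.4, 42.0]
tcp_rot: [-180.0, -0.0, 77.7]
ft_force: [-0.1, 0.5, -1.1]
finger_gap: 50.8
grip_force: 42.2
```

>>> apply_moves(
  steps=[
    [1, 0, 0, 0, 0, 0, 0],
    [1, 0, 0, 0, 0, 0, 0],
    [1, 0, 0, 0, 0, 0, 0],
    [1, 0, 0, 0, 0, 0, 0],
    [1, 0, 0, -10, 0, 0, 0],
    [1, 0, 0, -40, 0, 0, 0],
    [1, 0, 0, -40, 0, 0, 0],
    [1, 0, 0, 0, 0, 0, 0],
  ],
)

```text
time: 15.6
tool_pos: [471.8, 146.3, 139.4]
tcp_rot: [179.4, -0.3, 77.7]
ft_force: [0.7, 1.3, 0.6]
finger_gap: 85.6
grip_force: 0.0
```

```bash
python3 - <<'E'
from h import *; from bench import r
st,s,P=wrist(r); print(st["tool_pos"],st["finger_gap"])
Q=P.reshape(-1,3); Q=Q[np.isfinite(Q[:,0])]
D=np.hypot(*(Q[:,:2]-[467.5,146.3]).T)
for lo,hi,rr in((51,58,40),(17.5,23,40),(45,50.5,14)):
    H=Q[(Q[:,2]>lo)&(Q[:,2]<hi)&(D<rr)]; print(lo,len(H),np.round(np.median(H,0),1),cv2.minEnclosingCircle(H[:,:2].astype(np.float32)))
H=Q[(Q[:,2]>51)&(Q[:,2]<58)&(D<40)]; A=np.c_[H[:,:2]-[467,146],np.ones(len(H))]; print("plane",np.linalg.lstsq(A,H[:,2],rcond=None)[0])
E
python3 plan.py 77.7 669.5,62.3,130
```

```text
[471.7796479  146.26627968 139.3877455 ] 85.56019967710156
51 2465 [468.4 146.6  54.2] ((467.8856506347656, 145.0642852783203), 27.053394317626953)
17.5 966 [473.5 166.4  20.3] ((467.4939270019531, 146.36648559570312), 39.9048957824707)
45 782 [468.1 146.   48.1] ((468.0709228515625, 145.38839721679688), 11.872428894042969)
plane [-3.22673742e-04 -4.13799628e-04  5.41333885e+01]
now [470.4 146.  136.6] [179.6  -0.2  77.7] gap 85.2 F [-0.5 -0.9 -0.7]
[-8.0, 42.0, 1.0, 0, 0, 0.0]
[-8.0, 43.0, 1.0, 0, 0, 0.0]
[-8.0, 42.0, 2.0, 0, 0, 0.0]
[-8.0, 43.0, 1.0, 0, 0, 0.0]
[-7.0, 42.0, 2.0, 0, 0, 0.0]
end [669.3  62.7 129.6] 77.7
```

Ring lies flat and concentric (top at 54.1 mm). Now the former.

>>> apply_moves(
  steps=[
    [1, -8, 42, 2, 0, 0, 0],
    [1, -8, 43, 2, 0, 0, 0],
    [1, -8, 42, 2, 0, 0, 0],
    [1, -8, 43, 2, 0, 0, 0],
    [1, -7, 42, 2, 0, 0, 0],
    [1, 0, 0, 0, 0, 0, 0],
    [1, 0, 0, 0, 0, 0, 0],
    [1, 0, 0, 0, 0, 0, 0],
  ],
)

```text
time: 16.45
tool_pos: [665.3, 62.6, 121.5]
tcp_rot: [-179.9, 0.0, 77.7]
ft_force: [0.4, -0.3, 0.3]
finger_gap: 85.5
grip_force: 0.0
```

```bash
python3 - <<'E'
from h import *; from bench import r
st,s,P=wrist(r); print(st["tool_pos"],st["tcp_rot"])
Q=P.reshape(-1,3); Q=Q[np.isfinite(Q[:,0])]
D=np.hypot(*(Q[:,:2]-[669.5,62.3]).T)
H=Q[(Q[:,2]>27)&(Q[:,2]<34)&(D<32)]; print(len(H),np.round(np.median(H,0),1),cv2.minAreaRect(H[:,:2].astype(np.float32)))
E
python3 plan.py 77.7 671,61,8
```

```text
[665.3451797   62.57558832 121.48428945] [-1.79919541e+02  6.09536731e-03  7.77250519e+01]
2682 [672.3  61.3  30.4] ((671.9695434570312, 60.10190963745117), (36.7609748840332, 35.99578094482422), 76.2781753540039)
now [665.4  62.8 122.1] [-180.    -0.    77.7] gap 85.7 F [ 0.1  0.1 -0.1]
[-0.0, 2.0, 38.0, 0, 0, 0.01]
[-0.0, 2.0, 38.0, 0, 0, -0.0]
[-1.0, 2.0, 38.0, 0, 0, -0.0]
end [671.1  60.6   8.1] 77.7
```

>>> apply_moves(
  steps=[
    [1, -0.9, 7, 20, 0, 0, 0],
    [1, 0, 0, 35, 0, 0, 0],
    [1, 0, 0, 35, 0, 0, 0],
    [1, 0, 0, 16, 0, 0, 0],
    [1, 0, 0, 7, 0, 0, 0],
    [1, 0, 0, 0, 0, 0, 0],
    [1, 0, 0, 0, 0, 0, 0],
    [-1, 0, 0, 0, 0, 0, 0],
  ],
  squeeze=25,
)

```text
time: 17.3
tool_pos: [674.7, 59.9, 11.5]
tcp_rot: [179.8, -0.1, 77.7]
ft_force: [-0.0, -0.2, 0.6]
finger_gap: 73.2
grip_force: 0.0
```

>>> apply_moves(
  steps=[
    [-1, 0, 0, 0, 0, 0, 0],
    [-1, 0, 0, 0, 0, 0, 0],
    [-1, 0, 0, 0, 0, 0, 0],
    [-1, 0, 0, 0, 0, 0, 0],
    [-1, 0, 0, 0, 0, 0, 0],
    [-1, 0, 0, 0, 0, 0, 0],
    [-1, 0, 0, 0, 0, 0, 0],
    [-1, 0, 0, 0, 0, 0, 0],
  ],
)

```text
time: 18.1
tool_pos: [673.5, 59.8, 9.8]
tcp_rot: [179.9, -0.0, 77.7]
ft_force: [-1.0, 0.5, 5.6]
finger_gap: 35.5
grip_force: 25.2
```

```bash
python3 - <<'E'
from h import *
s=pickle.load(open("top.pkl","rb")); P=cloud(s)
c=cv2.cvtColor(s["color"],cv2.COLOR_BGR2HSV)
m=(c[...,0]>100)&(c[...,0]<122)&(c[...,1]>110)&(np.abs(P[...,2]-P[...,2]*0)<1e9)
m[:, :325]=0;m[:,385:]=0;m[:205]=0;m[265:]=0
Q=P[m]; H=Q[(Q[:,2]<14)&(Q[:,2]>2)]; print(len(H),np.percentile(H[:,2],[5,50,95]),cv2.minAreaRect(H[:,:2].astype(np.float32)))
E
python3 plan.py 77.7 672,60,118 482,-3,118
```

```text
410 [ 5.15494712  7.92240999 11.11234662] ((496.27569580078125, -150.63526916503906), (78.05268096923828, 68.45903015136719), 5.238420486450195)
now [673.5  59.8   9.8] [179.9  -0.   77.7] gap 35.5 F [-1.   0.5  5.6]
[-0.0, -1.0, -36.0, 0, 0, 0.0]
[-0.0, -0.0, -36.0, 0, 0, 0.0]
[-0.0, -1.0, -36.0, 0, 0, 0.0]
[-20.0, -34.0, -0.0, 0, 0, 0.0]
[-21.0, -34.0, -0.0, 0, 0, 0.0]
[-20.0, -35.0, -0.0, 0, 0, 0.0]
[-21.0, -34.0, -0.0, 0, 0, 0.0]
[-20.0, -35.0, -0.0, 0, 0, 0.0]
--
end [481.8  -2.9 117.8] 77.7
```

>>> apply_moves(
  steps=[
    [-1, 0, 0, -20, 0, 0, 0],
    [-1, 0, 0, -40, 0, 0, 0],
    [-1, 0, 0, -40, 0, 0, 0],
    [-1, -20, -34, 0, 0, 0, 0],
    [-1, -21, -34, 0, 0, 0, 0],
    [-1, -20, -35, 0, 0, 0, 0],
    [-1, -21, -34, 0, 0, 0, 0],
    [-1, -20, -35, 0, 0, 0, 0],
  ],
)

```text
time: 18.9
tool_pos: [481.5, -3.7, 108.5]
tcp_rot: [-180.0, 0.0, 77.7]
ft_force: [-0.1, 0.2, 1.0]
finger_gap: 35.1
grip_force: 25.3
```

>>> apply_moves(
  steps=[
    [-1, 0, 0, 0, 0, 0, 0],
    [-1, 0, 0, 0, 0, 0, 0],
    [-1, 0, 0, 0, 0, 0, 0],
    [-1, 0, 0, 0, 0, 0, 0],
    [-1, 0, 0, 15, 0, 0, 0],
    [-1, 0, 0, 15, 0, 0, 0],
    [-1, 0, 0, 0, 0, 0, 0],
    [-1, 0, 0, 0, 0, 0, 0],
  ],
)

```text
time: 19.7
tool_pos: [483.5, -3.1, 79.0]
tcp_rot: [-179.9, 0.0, 77.7]
ft_force: [0.4, 0.1, 0.4]
finger_gap: 35.3
grip_force: 25.3
```

```bash
python3 - <<'E'
from h import *; from bench import r
st,s,P=wrist(r); p=st["tool_pos"];print(p,st["finger_gap"])
cv2.imwrite("pics/form.png",s["color"])
Q=P.reshape(-1,3); Q=Q[np.isfinite(Q[:,0])]
D=np.hypot(*(Q[:,:2]-p[:2]).T)
m=(np.abs(Q[:,2]-p[2]-20.5)<3)&(D<20); H=Q[m]; print(len(H),np.median(H,0),cv2.minAreaRect(H[:,:2].astype(np.float32)))
A=np.c_[H[:,:2]-p[:2],np.ones(len(H))]; print("tilt",np.linalg.lstsq(A,H[:,2],rcond=None)[0])
E
python3 plan.py 77.7 482,-2.5,10
```

```text
[483.50790946  -3.07637381  78.98383805] 35.34812493426222
7112 [484.19943084  -1.81707564  99.75988916] ((484.2346496582031, -2.9648189544677734), (37.1039924621582, 35.80352020263672), 77.93147277832031)
tilt [-2.98430594e-03 -7.61924366e-03  9.97682083e+01]
now [483.9  -3.2  79.5] [180.   -0.   77.7] gap 35.2 F [-0.   0.9 -0.2]
[0.1, -1.0, 34.8, 0, 0, 0.0]
[0.1, -1.0, 34.7, 0, 0, 0.0]
end [482.   -2.5  10. ] 77.7
```

View pics/form.png

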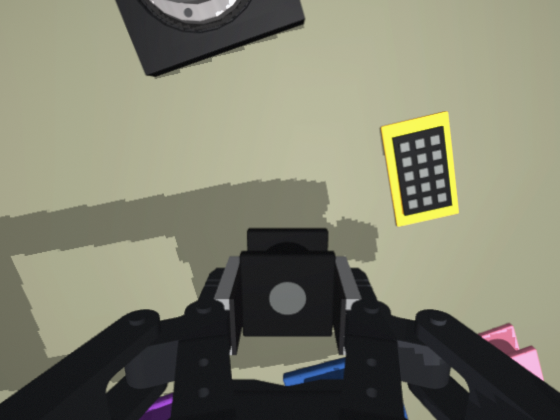

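Former held level at (288,298); chip tray at (420,165) is clear. Lower it, and open only partly.

>>> apply_moves(
  steps=[
    [-1, 0, -2, 20, 0, 0, 0],
    [-1, 0, 0, 25, 0, 0, 0],
    [-1, 0, 0, 13, 0, 0, 0],
    [-1, 0, 0, 6, 0, 0, 0],
    [-1, 0, 0, 2, 0, 0, 0],
    [-1, 0, 0, 0, 0, 0, 0],
    [-1, 0, 0, 0, 0, 0, 0],
    [-1, 0, 0, 0, 0, 0, 0],
  ],
)

```text
time: 20.55
tool_pos: [482.1, -2.9, 13.9]
tcp_rot: [179.9, -0.0, 77.7]
ft_force: [-0.3, 0.3, -1.0]
finger_gap: 35.2
grip_force: 25.3
```

>>> apply_moves(
  steps=[
    [-1, 0, 0, 1.5, 0, 0, 0],
    [-1, 0, 0, 1, 0, 0, 0],
    [-1, 0, 0, 0.5, 0, 0, 0],
    [-1, 0, 0, 0, 0, 0, 0],
    [-1, 0, 0, 0, 0, 0, 0],
    [-1, 0, 0, 0, 0, 0, 0],
    [-1, 0, 0, 0, 0, 0, 0],
    [-1, 0, 0, 0, 0, 0, 0],
  ],
)

```text
time: 21.35
tool_pos: [481.3, -2.8, 10.0]
tcp_rot: [180.0, -0.0, 77.7]
ft_force: [0.2, 0.1, -0.8]
finger_gap: 35.4
grip_force: 25.3
```

>>> apply_moves(
  steps=[
    [-1, 0, 0, 0.5, 0, 0, 0],
    [-1, 0, 0, 0, 0, 0, 0],
    [0.3, 0, 0, 0, 0, 0, 0],
    [0.3, 0, 0, 0, 0, 0, 0],
    [0.3, 0, 0, 0, 0, 0, 0],
    [0.3, 0, 0, -10, 0, 0, 0],
    [0.3, 0, 0, -40, 0, 0, 0],
    [0.3, 0, 0, -50, 0, 0, 0],
  ],
)

```text
time: 22.15
tool_pos: [478.9, -2.6, 108.8]
tcp_rot: [-179.7, 0.0, 77.7]
ft_force: [1.5, 0.8, -0.4]
finger_gap: 55.8
grip_force: 0.0
```

>>> apply_moves(
  steps=[
    [0.3, 0, 0, -20, 0, 0, 0],
    [0.3, 0, 0, 0, 0, 0, 0],
    [0.3, 0, 0, 0, 0, 0, 0],
    [0.3, 0, 0, 0, 0, 0, 0],
    [0.3, 0, 0, 0, 0, 0, 0],
    [0.3, 0, 0, 0, 0, 0, 0],
    [0.3, 0, 0, 0, 0, 0, 0],
    [0.3, 0, 0, 0, 0, 0, 0],
  ],
)

```text
time: 22.95
tool_pos: [481.1, -2.8, 129.1]
tcp_rot: [-180.0, 0.0, 77.7]
ft_force: [0.3, -0.3, 0.0]
finger_gap: 55.3
grip_force: 0.0
```

```bash
python3 - <<'E'
from h import *; from bench import r
st,s,P=wrist(r); print(st["tool_pos"],st["finger_gap"])
Q=P.reshape(-1,3); Q=Q[np.isfinite(Q[:,0])]
D=np.hypot(*(Q[:,:2]-[482,-2.5]).T)
H=Q[(Q[:,2]>27)&(Q[:,2]<34)&(D<32)]; print(len(H),np.round(np.median(H,0),1),cv2.minAreaRect(H[:,:2].astype(np.float32)))
A=np.c_[H[:,:2]-[482,-2.5],np.ones(len(H))]; print("plane",np.linalg.lstsq(A,H[:,2],rcond=None)[0])
E
python3 plan.py 77.7 584,349,130
```

```text
[481.06184361  -2.80921039 129.08762207] 55.278763066707036
2550 [482.2  -1.7  30.4] ((482.1009216308594, -2.5539722442626953), (36.372276306152344, 36.00715255737305), 77.94623565673828)
plane [-1.65136569e-03 -3.95300812e-03  3.04163392e+01]
now [481.2  -2.8 129.2] [-180.     0.    77.7] gap 55.7 F [-0.6  0.6  0.1]
[46.0, 3.0, -0.0, 0, 0, 0.0]
[46.0, 3.0, -0.0, 0, 0, 0.0]
[46.0, 3.0, -0.0, 0, 0, 0.0]
[46.0, 3.0, -0.0, 0, 0, 0.0]
[45.0, 3.0, -0.0, 0, 0, 0.0]
[46.0, 4.0, -0.0, 0, 0, 0.0]
[45.0, 3.0, -0.0, 0, 0, 0.0]
[46.0, 4.0, -1.0, 0, 0, 0.0]
--
end [584.5 349.3 130.2] 77.7
```

Former stands upright at (482.1,-2.6). On to the cover.

>>> apply_moves(
  steps=[
    [0.3, 46, 3, 0, 0, 0, 0],
    [0.3, 46, 3, 0, 0, 0, 0],
    [0.3, 46, 3, 0, 0, 0, 0],
    [0.3, 46, 3, 0, 0, 0, 0],
    [0.3, 45, 3, 0, 0, 0, 0],
    [0.3, 46, 4, 0, 0, 0, 0],
    [0.3, 45, 3, 0, 0, 0, 0],
    [0.3, 46, 4, 0, 0, 0, 0],
  ],
)

```text
time: 23.8
tool_pos: [584.8, 351.1, 129.2]
tcp_rot: [-180.0, 0.0, 77.7]
ft_force: [1.3, -0.7, 0.7]
finger_gap: 55.9
grip_force: 0.0
```

>>> apply_moves(
  steps=[
    [0.3, 0, 0, 15, 0, 0, 0],
    [0.3, 0, 0, 15, 0, 0, 0],
    [0.3, 0, 0, 0, 0, 0, 0],
    [0.3, 0, 0, 0, 0, 0, 0],
    [0.3, 0, 0, 0, 0, 0, 0],
    [0.3, 0, 0, 0, 0, 0, 0],
    [0.3, 0, 0, 0, 0, 0, 0],
    [0.3, 0, 0, 0, 0, 0, 0],
  ],
)

```text
time: 24.6
tool_pos: [584.9, 349.2, 100.2]
tcp_rot: [180.0, -0.0, 77.7]
ft_force: [-0.6, -0.3, 0.4]
finger_gap: 55.2
grip_force: 0.0
```

```bash
python3 - <<'E'
from h import *; from bench import r
st,s,P=wrist(r); print(st["tool_pos"],st["finger_gap"])
Q=P.reshape(-1,3); Q=Q[np.isfinite(Q[:,0])]
D=np.hypot(*(Q[:,:2]-[584,349]).T)
for lo,hi in((21,28),(5.5,11)):
    H=Q[(Q[:,2]>lo)&(Q[:,2]<hi)&(D<33)]; print(len(H),np.round(np.median(H,0),1),cv2.minEnclosingCircle(H[:,:2].astype(np.float32)))
E
```

```text
[584.94979495 349.15006875 100.20637608] 55.223361621570554
886 [587.  348.7  24.4] ((586.9004516601562, 348.1466064453125), 11.062193870544434)
2947 [588.  352.5   8.4] ((586.643310546875, 348.1495666503906), 25.13358497619629)
```

>>> apply_moves(
  steps=[
    [0.3, -0.6, 2, 20, 0, 0, 0],
    [0.3, 0, 0, 30, 0, 0, 0],
    [0.3, 0, 0, 20, 0, 0, 0],
    [0.3, 0, 0, 12, 0, 0, 0],
    [0.3, 0, 0, 5, 0, 0, 0],
    [0.3, 0, 0, 1, 0, 0, 0],
    [0.3, 0, 0, 0, 0, 0, 0],
    [0.3, 0, 0, 0, 0, 0, 0],
  ],
  squeeze=40,
)

```text
time: 25.45
tool_pos: [587.5, 348.7, 13.1]
tcp_rot: [179.9, -0.1, 77.7]
ft_force: [-0.6, 0.0, -0.3]
finger_gap: 55.3
grip_force: 0.0
```

>>> apply_moves(
  steps=[
    [-1, 0, 0, 0, 0, 0, 0],
    [-1, 0, 0, 0, 0, 0, 0],
    [-1, 0, 0, 0, 0, 0, 0],
    [-1, 0, 0, 0, 0, 0, 0],
    [-1, 0, 0, 0, 0, 0, 0],
    [-1, 0, 0, 0, 0, 0, 0],
    [-1, 0, 0, 0, 0, 0, 0],
    [-1, 0, 0, 0, 0, 0, 0],
  ],
)

```text
time: 26.25
tool_pos: [586.9, 348.4, 12.3]
tcp_rot: [179.9, -0.0, 77.7]
ft_force: [-0.9, -1.0, 6.4]
finger_gap: 19.5
grip_force: 39.2
```

```bash
python3 plan.py 77.7 562,155.5,60
```

```text
now [586.9 348.4  12.3] [179.9  -0.   77.7] gap 19.5 F [-0.9 -1.   6.4]
[-39.0, 3.0, -10.0, 0, 0, 0.0]
[-39.0, 3.0, -9.0, 0, 0, 0.0]
[-39.0, 4.0, -10.0, 0, 0, 0.0]
[-38.0, 3.0, -9.0, 0, 0, 0.0]
[-39.0, 4.0, -10.0, 0, 0, 0.0]
end [562.2 155.3  60.3] 77.7
```

>>> apply_moves(
  steps=[
    [-1, 0, 0, -20, 0, 0, 0],
    [-1, 0, 0, -40, 0, 0, 0],
    [-1, -39, 3, 0, 0, 0, 0],
    [-1, -39, 3, 0, 0, 0, 0],
    [-1, -39, 4, 0, 0, 0, 0],
    [-1, -38, 3, 0, 0, 0, 0],
    [-1, -39, 4, 0, 0, 0, 0],
    [-1, 0, 0, 0, 0, 0, 0],
  ],
)

```text
time: 27.05
tool_pos: [560.7, 150.6, 70.6]
tcp_rot: [-179.9, 0.1, 77.5]
ft_force: [0.1, 0.7, -1.4]
finger_gap: 19.1
grip_force: 39.3
```

>>> apply_moves(
  steps=[
    [-1, 0, 0, 0, 0, 0, 0],
    [-1, 0, 0, 0, 0, 0, 0],
    [-1, 0, 0, 0, 0, 0, 0],
    [-1, 0, 0, 0, 0, 0, 0],
    [-1, 0, 0, 0, 0, 0, 0],
    [-1, 0, 0, 0, 0, 0, 0],
    [-1, 0, 0, 0, 0, 0, 0],
    [-1, 0, 0, 0, 0, 0, 0],
  ],
)

```text
time: 27.85
tool_pos: [561.7, 155.1, 71.5]
tcp_rot: [-180.0, -0.0, 77.7]
ft_force: [0.4, 0.8, -0.8]
finger_gap: 19.5
grip_force: 39.3
```

```bash
python3 - <<'E'
from h import *; from bench import r
st,s,P=wrist(r); p=st["tool_pos"]; print(p,st["finger_gap"])
cv2.imwrite("pics/cov.png",s["color"])
Q=P.reshape(-1,3); Q=Q[np.isfinite(Q[:,0])]
D=np.hypot(*(Q[:,:2]-p[:2]).T)
for dz,rr in((11.7,11),(-4.3,33)):
    H=Q[(abs(Q[:,2]-p[2]-dz)<3)&(D<rr)]; print(len(H),np.round(np.median(H,0),1),cv2.minEnclosingCircle(H[:,:2].astype(np.float32)))
    A=np.c_[H[:,:2]-p[:2],np.ones(len(H))]; print("tilt",np.linalg.lstsq(A,H[:,2],rcond=None)[0])
E
python3 plan.py 77.7 562.2,155.3,20
```

```text
[561.74721367 155.1141213   71.49544227] 19.506708081091947
2000 [562.4 155.6  83.6] ((561.750244140625, 155.11265563964844), 10.995840072631836)
tilt [-4.81943034e-04 -2.87462326e-02  8.35460661e+01]
3801 [564.8 167.6  67.6] ((561.7234497070312, 154.3170623779297), 25.638093948364258)
tilt [-4.14314438e-03 -6.41221291e-03  6.76371964e+01]
now [561.8 155.1  71.5] [180.   -0.   77.7] gap 19.4 F [-0.5  0.  -1.5]
[0.1, 0.2, 25.7, 0, 0, 0.0]
[0.2, 0.2, 25.8, 0, 0, 0.0]
end [562.2 155.3  20. ] 77.7
```

View pics/cov.png

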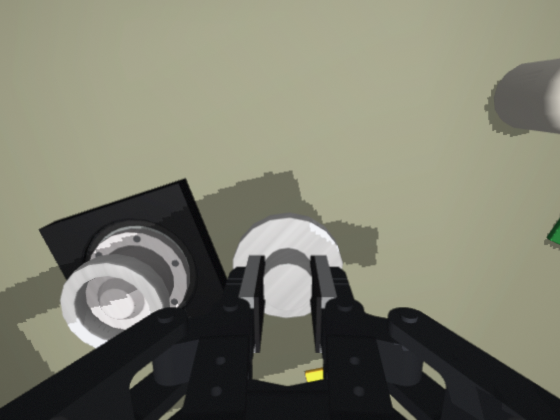

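Cover held level at (288,267), behind the nest at (150,290). Quick clearance check of the knuckle against the ring before lowering.

```bash
python3 - <<'E'
from h import *; from bench import r
st,s,P=wrist(r); p=st["tool_pos"]
B=P[300:415,110:240].reshape(-1,3)-p
B=B[np.isfinite(B[:,0])&(B[:,2]>-5)]   # near the gripper's height
for lo in(0,10,20,30,40,50,60): 
    H=B[(B[:,2]>=lo)&(B[:,2]<lo+10)]
    if len(H): print(lo,len(H),"min dx %.1f"%H[:,0].min())
E
```

```text
30 1 min dx -23.5
40 912 min dx -38.2
50 4454 min dx -46.4
60 2721 min dx -45.2
```

>>> apply_moves(
  steps=[
    [-1, 0, 0, 15, 0, 0, 0],
    [-1, 0, 0, 20, 0, 0, 0],
    [-1, 0, 0, 12, 0, 0, 0],
    [-1, 0, 0, 6, 0, 0, 0],
    [-1, 0, 0, 3, 0, 0, 0],
    [-1, 0, 0, 0, 0, 0, 0],
    [-1, 0, 0, 0, 0, 0, 0],
    [-1, 0, 0, 0, 0, 0, 0],
  ],
)

```text
time: 28.75
tool_pos: [562.5, 155.2, 16.4]
tcp_rot: [179.9, -0.0, 77.7]
ft_force: [0.5, -0.0, -0.8]
finger_gap: 19.4
grip_force: 39.3
```

>>> apply_moves(
  steps=[
    [-1, 0, 0, 1.5, 0, 0, 0],
    [-1, 0, 0, 1, 0, 0, 0],
    [-1, 0, 0, 0.6, 0, 0, 0],
    [-1, 0, 0, 0, 0, 0, 0],
    [-1, 0, 0, 0, 0, 0, 0],
    [-1, 0, 0, 0, 0, 0, 0],
    [-1, 0, 0, 0, 0, 0, 0],
    [-1, 0, 0, 0, 0, 0, 0],
  ],
)

```text
time: 29.55
tool_pos: [561.7, 155.1, 12.4]
tcp_rot: [-180.0, -0.0, 77.7]
ft_force: [-0.2, -0.2, -2.0]
finger_gap: 19.3
grip_force: 39.4
```

>>> apply_moves(
  steps=[
    [-1, 0, 0, 0.4, 0, 0, 0],
    [-1, 0, 0, 0, 0, 0, 0],
    [-0.1, 0, 0, 0, 0, 0, 0],
    [-0.1, 0, 0, 0, 0, 0, 0],
    [-0.1, 0, 0, 0, 0, 0, 0],
    [-0.1, 0, 0, -10, 0, 0, 0],
    [-0.1, 0, 0, -40, 0, 0, 0],
    [-0.1, 0, 0, -50, 0, 0, 0],
  ],
)

```text
time: 30.35
tool_pos: [559.5, 154.6, 110.9]
tcp_rot: [-179.7, 0.1, 77.7]
ft_force: [0.1, 0.5, -0.7]
finger_gap: 38.7
grip_force: 0.0
```

>>> apply_moves(
  steps=[
    [-0.1, 0, 20, -50, 0, 0, 0],
    [-0.1, 30, 30, 0, 0, 0, 0],
    [-0.1, 30, 30, 0, 0, 0, 0],
    [-0.1, 30, 30, 0, 0, 0, 0],
    [-0.1, 40, 0, 0, 0, 0, 0],
    [-0.1, 40, 0, 0, 0, 0, 0],
    [-0.1, 0, 0, 0, 0, 0, 0],
    [-0.1, 0, 0, 0, 0, 0, 0],
  ],
)

```text
time: 31.15
tool_pos: [703.7, 299.1, 158.3]
tcp_rot: [-180.0, 0.0, 77.8]
ft_force: [-0.0, -0.3, -1.4]
finger_gap: 38.7
grip_force: 0.0
```

```bash
python3 - <<'E'
from h import *; from bench import r
s=r.snapshot("top"); cv2.imwrite("pics/end.png",s["color"]); P=cloud(s); Q=P.reshape(-1,3); Q=Q[np.isfinite(Q[:,0])]
for k,c,lo,hi,R in(("cover top",(562,155),21,28,20),("cover disc",(562,155),5.5,11,33),("former",(482,-2.5),27,34,30),("ring",(468,145),51,58,33),("nest",(468,146),13,18,66)):
    H=Q[(Q[:,2]>lo)&(Q[:,2]<hi)&(np.hypot(*(Q[:,:2]-c).T)<R)]
    if len(H)>5: print(k,len(H),H.mean(0).round(1),cv2.minAreaRect(H[:,:2].astype(np.float32)))
print(r.sense()["tool_pos"],r.sense()["finger_gap"])
E
```

```text
cover top 81 [562.  154.4  23.9] ((561.9906616210938, 154.09295654296875), (20.789913177490234, 19.83316993713379), 88.85527038574219)
cover disc 270 [560.8 153.5   8.1] ((562.3955688476562, 154.30003356933594), (47.60673522949219, 46.38450241088867), 88.12811279296875)
former 285 [482.3  -0.6  30. ] ((482.253173828125, -0.4893074035644531), (35.58429718017578, 36.039527893066406), 77.57499694824219)
ring 264 [467.6 144.6  54. ] ((467.8373107910156, 145.23451232910156), (52.63877487182617, 51.33778381347656), 1.9683880805969238)
nest 875 [466.1 146.9  15.7] ((467.89178466796875, 146.3286590576172), (90.1909408569336, 90.39138793945312), 5.81364631652832)
[703.88241845 298.02495238 158.58041428] 38.57675919610461
```

View pics/end.png

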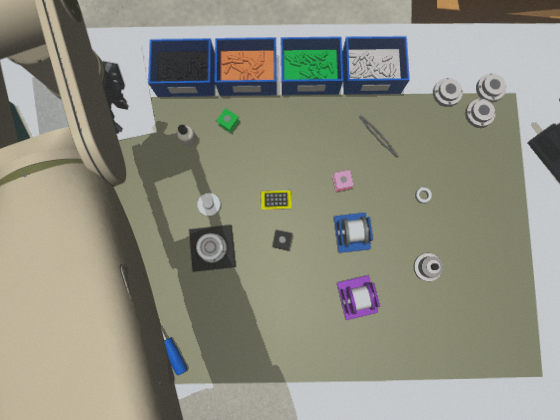

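Everything is in place: body and ring in the nest (211,247), former midway (283,240), cover behind the nest (208,204), and the other things unmoved. The arm is clear, so I hand in.

```bash
python3 -c "
from bench import r
print(r.hand_in())"
```

```text
the job is handed in; nothing more can be done
None
```

The job is handed in at about 31 s of the 115 s: by the last camera check, body, ring, former and cover are all within tolerance, the other things look unmoved and the gripper is clear (no verdict was returned).

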